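# Tuck the blade guard of a chisel case under its lip

### The job

Close the blade guard of the open chisel case: with the fingertips, push the standing orange flap over until it lies flat across the blades, and while holding it down push it along by its ridge until its free edge is tucked well under the steel lip on the opposite wall and it stays down when you let go. Push only on its smooth orange outside: do not pinch it, touch its grey lined inside or press hard, and leave the chisels and the other tools where they lie.

Things in the scene. Friction and masses are not known exactly. Their poses are not given: they have to be found in the camera images.
- chisel_case: Shallow wooden tray fixed to the table, 160 (x) x 270 (y) x 46 mm high; origin at the centre of its underside on the table. Its x axis points from the hinge wall to the wall with the lip, which is the way the flap folds; its +y end is the blade end, half covered by the flap (flap spans y = 4 to 124 mm, centre y = 64 mm), its -y half stays open and shows the chisel handles. Walls 8 mm thick, top at z = 46 mm. The hinge line runs along y at x = -76 mm, z = 48 mm.
- guard_hinge (a joint): Hinge of the flap, rad: 0 = folded flat over the tray, about 1.5 = standing upright, 1.9 = leaning back at the stop. A weak spring stands it up: let go when flat it rises to about 1 rad (it takes about 0.5 N at the free edge to hold it flat). At the start it stands at 1.25 to 1.65.
- flap_slide (a joint): How far the flap has been slid along its own plane away from the hinge, m: 0 = fully back, 0.020 = stop. Friction of about 1.5 N holds it wherever it is left, but a finger that still presses on the flap while backing off can drag it out again. At the start 0 to 0.004. Folded flat, the free edge lies 7 mm short of the lip when this is 0 and 13 mm under the lip at 0.020.
- flap: Orange flap, 120 mm wide (y), 4 mm thick, reaching from 8 to 124 mm from the hinge line when slid fully back. Its origin lies on the hinge line (shifted by the slide), x towards the free edge, y along the hinge, z out of the orange outer face, which is z = 4 mm; lying flat the outer face is 52 mm above the table. A brass hinge leaf with 6 mm top covers it from 2 to 36 mm from the hinge line (this leaf does not slide).
- flap_lining: Grey felt lining 3 mm thick on the inside of the flap, 108 x 108 mm, the side that faces the blades when folded; not to be touched. Same origin and axes as the flap.
- flap_ridge (a point): Middle of the foot of the steep face of the thumb ridge on the flap's orange face: 80 mm from the flap's origin, at its outer face. The ridge is 96 mm long across the flap and 9 mm high; its steep face looks to the hinge, and a 23 mm long ramp falls from it towards the free edge. A finger standing on the hinge side of it can push the flap along.
- flap_tip (a point): Middle of the flap's free edge, at half its thickness.
- lip_edge (a point): Middle of the lower front edge of the steel lip on the tray's +x wall, at x = 55, y = 64, z = 58 mm in the tray's frame. The lip is a fixed steel strip 124 mm long, 4 mm thick (top at z = 62 mm), with a 6 mm gap between it and the flat flap; a flap edge raised more than 6 mm or slid too early strikes it and will not pass.
- chisel_3: Chisel with reddish-brown handle, 211 mm long, lying loose in the tray along y near the hinge wall, blade to +y of the tray; up to 32 mm above the table. Origin under its middle.
- chisel_4: Chisel with light handle, 199 mm long, lying loose in the tray near the lip wall, same way. Origin under its middle.
- plane_mid: Brown wooden hand plane, 56 x 190 x 68 mm, bystander; origin under its middle.
- marking_gauge: Wooden marking gauge, 76 x 190 x 44 mm, bystander; origin under its middle.
- wax_tin: Round tin, diameter 56, height 28 mm, bystander; origin under its middle.
- block_b: Wooden offcut, 55 x 80 x 32 mm, bystander; origin under its middle.
- spring_clamp: Spring clamp, 73 x 118 x 21 mm, bystander; origin under its middle.

How it is judged (in metres and radians):
On the way, in this order (a step that is already met when the one before it is completed fails the run):
1. the flap is folded down, before its edge is under the lip (value of joint guard_hinge below 0.1 rad and value of joint flap_slide below 0.012 m), for 0.05 s.
2. its edge is pushed beneath the lip (value of joint guard_hinge below 0.07 rad and value of joint flap_slide above 0.013 m), for 0.2 s.
At the end, for the whole second after the job is handed in: The flap lies down (guard_hinge under 0.07 rad) with its edge at least 6 mm under the lip (flap_slide over 0.013 m), still, held by the lip alone (all of step 2 and velocity of joint guard_hinge between -0.1 and 0.1 rad/s); the robot touches nothing.
It fails at once if the lined inside of the flap is touched (pinched or pried) (contact force between the fingers and flap_lining above 1 N).
It fails at once if the flap is pressed with more than 45 N (contact force between the fingers and flap above 45 N).
It fails at once if a chisel in the case is moved more than 20 mm or lifted (distance of any of chisel_3, chisel_4 from where it was at the start of the episode above 0.02 m).
It fails at once if another tool on the table is moved more than 25 mm or lifted (distance of any of plane_mid, marking_gauge, wax_tin, block_b, spring_clamp from where it was at the start of the episode above 0.025 m).
It also fails if it takes over 45 s, if anything falls off the work surface, if the arm or the gripper's body presses on something with over 40 N, if the wrist force passes 120 N, or if a joint passes its speed limit or range.

### The arm

A 6-joint arm with a two-finger parallel gripper is mounted at the origin on a cart in front of the work surface, level with it; the furniture and walls round the work are solid. World frame = base frame: x ahead of the robot, y to its left, z up, the work surface at z = 0. Lengths are in mm, angles in rad, forces in N, time in s.
With the tool pointing down it reaches from about 275 to 1000 mm from the base axis. Payload 8.4 kg.
Tool frame: the origin (TCP) lies midway between the tips of the shut fingers; the grasp point (between the pads) lies grip_depth behind it (grip_depth is the distance from the TCP to the grasp point, in mm); z points along the fingers, y is the line along which they close (so a half turn about z gives the same grasp; the last joint's range is limited). The gripper opens to 85 mm and grips with 20 to 120 N. Pads are 22 mm wide; open, the fingers measure 114 mm over their backs; the gripper's body (76 mm by 85 mm) begins 54 mm behind the grasp point. The pads swing forward as they close: fully open they stand 13 mm farther back than shut.
Start: joints at [1.28, 0.353, 1.633, -0, 1.155, -0.002], TCP at [178, 599.119, 231.281] pointing down, gripper open.
Joint ranges: [-2.63, 2.63], [-0.92, 2.1], [0.06, 2.66], [-1.3, 4.44], [0, 2.69], [-3.02, 3.02]. Speed limits (rad/s): [2.22, 2.22, 2.79, 3.14, 3.14, 3.14].

### API

Orientations are given as [roll, pitch, yaw] about the fixed x, y, z axes, in that order (R = Rz(yaw) Ry(pitch) Rx(roll)).
In Python, from rig import * gives the robot as it stands.
- The arm moves only by the shell command python3 -m creep 'ROWS' [FORCE]. ROWS is JSON, a list of rows, each an object of numbers: "x", "y", "z": the shift along the tool's x, y, z in mm; "rx", "ry", "rz": the turn, a rotation vector about the tool's x, y, z in rad; "hand": the finger opening in mm, from 0 to 85.4. A call has 1 to 20 rows; each row shifts and turns the commanded pose from where the row before left it, along the tool's axes as they then stand; what a row does not reach is not made up. A row lasts 1/8 s, in which the tool goes at most 62.5 mm and 10.7 degrees, less where a joint would pass 70% of its speed; a pose out of reach is approached as far as the arm can. A call with a gripper value outside its range is refused whole. The fingers move at their own pace and stop on an object; FORCE is the grip in N (left out, the last holds). Time passes only in rows, so rows that do not move let the fingers close. It gives the time, the measured TCP pose, the force, the opening and the grip force at its end, in the units of the state.
- sense(): the state, without advancing time (a new reading comes with each control period).
- grab_frame(name): name is "scene" or "side" or "wrist"; returns the picture (480x640x3 uint8, red, green, blue); there is no depth.
- get_calibration(name): a dict with "K" (3x3 intrinsics, pixels), "k1" (the pictures are not rectified: a ray, as slopes to the right and down, at radius r is drawn at 1 + k1 r^2 times it, then the intrinsics apply), "R" (3x3) and "t" (3): a world point X has camera coordinates R X + t. Camera axes: x right, y down, z forward; pixel columns grow to the right and rows downward; lengths in mm; the calibration is good to about 2 mm. A picture is of the moment at which its call begins: read the wrist's pose just before it. get_calibration takes no time and is no camera call; for the wrist camera it gives the pose at the moment of the call.
- sign_off(): hands the job in; it is judged then, once.
The state is a dict: "clock": time; "qpos": joint angles; "qvel": joint speeds; "joint_efforts": joint torques, N m; "eef_pos": TCP position; "tcp_rot": TCP orientation; "contact_force": force on the tool from outside, world axes, zero at the start; "wrist_torque": the same for the moment, N m; "opening": opening from 0.0 (shut) to 1.0 (fully open); "grasp_force": force on a finger pad.
Only numpy, scipy, OpenCV 4.12 (cv2) and the standard library are available. Lean on these libraries where they do the work, as an engineer would, in place of code of your own. Each camera call takes 0.05 s, during which the arm holds its last target. There are 200 camera calls.

## Working session

There is one attempt and no reset: what is moved stays moved. The work goes in short steps, Python scripts to look and compute and a shell command to move; the robot and the scene stay as the last step left them, time stands still between calls to the robot, and variables do not carry over. Pictures are saved under pics/ and viewed, at most 10 in all, crops included, and the job is handed in when it is done.

```bash
mkdir -p pics
python3 - <<'E'
from rig import *
import cv2,numpy as np
print(sense())
for n in("scene","side"):
    f=grab_frame(n); cv2.imwrite(f"pics/{n}0.png",f[:,:,::-1])
    c=get_calibration(n); print(n,{k:np.round(v,4).tolist() for k,v in c.items()})
E
```

```text
{'clock': 0.0, 'qpos': array([ 1.27958272e+00,  3.53627015e-01,  1.63418182e+00, -1.37226439e-05,
        1.15520954e+00, -2.40965630e-03]), 'qvel': array([-1.33324776e-03, -2.24293929e-04, -9.09547267e-04, -3.59576333e-04,
        4.18828994e-04, -7.87095162e-05]), 'joint_efforts': array([ 1.22195805e-03, -6.05260348e+01, -3.42077565e+01, -5.79696393e-05,
        9.27429297e-03,  7.52773758e-05]), 'eef_pos': array([177.86815946, 598.62756811, 230.55448573]), 'tcp_rot': array([-3.14016691e+00,  9.11112221e-06,  2.85279426e+00]), 'contact_force': array([-0.00230426,  0.09324836, -0.22293988]), 'wrist_torque': array([ 0.02951903,  0.01126943, -0.01679892]), 'grasp_force': 0.0, 'opening': 0.9994615529602279}
scene {'K': [[473.3667, 0.0, 305.2836], [0.0, 473.3667, 242.3873], [0.0, 0.0, 1.0]], 'k1': 0.0251, 'R': [[0.597, -0.8022, -0.008], [-0.5289, -0.3861, -0.7558], [0.6032, 0.4555, -0.6547]], 't': [-174.7484, 422.66, 812.4104]}
side {'K': [[515.8641, 0.0, 320.7325], [0.0, 515.8641, 240.2793], [0.0, 0.0, 1.0]], 'k1': 0.0238, 'R': [[1.0, 0.0066, -0.0063], [-0.0024, -0.4738, -0.8806], [-0.0088, 0.8806, -0.4738]], 't': [-571.8262, 166.9311, 1137.6802]}
```

View pics/scene0.png

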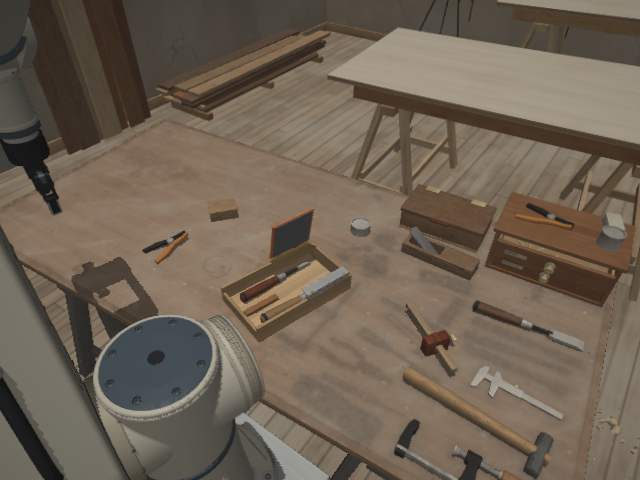

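View pics/side0.png

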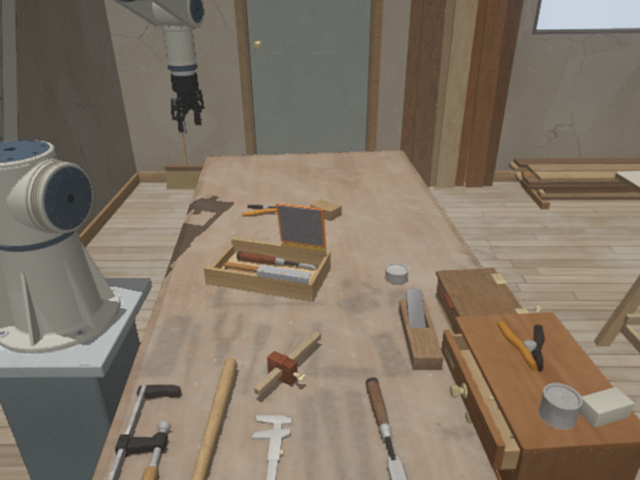

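The scene view shows the tray around (287,290), with the flap standing on its far side at (292,233). In the side view the tray is at (268,268) and the flap at (302,227). Next I'll zoom in for the corners.

Run:
```python
import cv2,numpy as np
a=cv2.imread("pics/scene0.png")[200:350,210:360]; b=cv2.imread("pics/side0.png")[195:310,195:345]
a=cv2.resize(a,None,fx=4,fy=4,interpolation=2)[:, :]; cv2.imwrite("pics/za.png",a)
cv2.imwrite("pics/zb.png",cv2.resize(b,None,fx=5,fy=5,interpolation=2))
```

```text
(no output)
```

View pics/za.png

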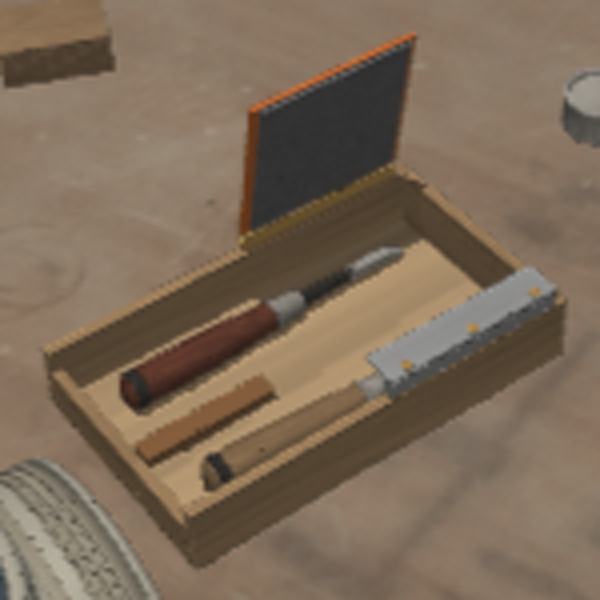

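View pics/zb.png

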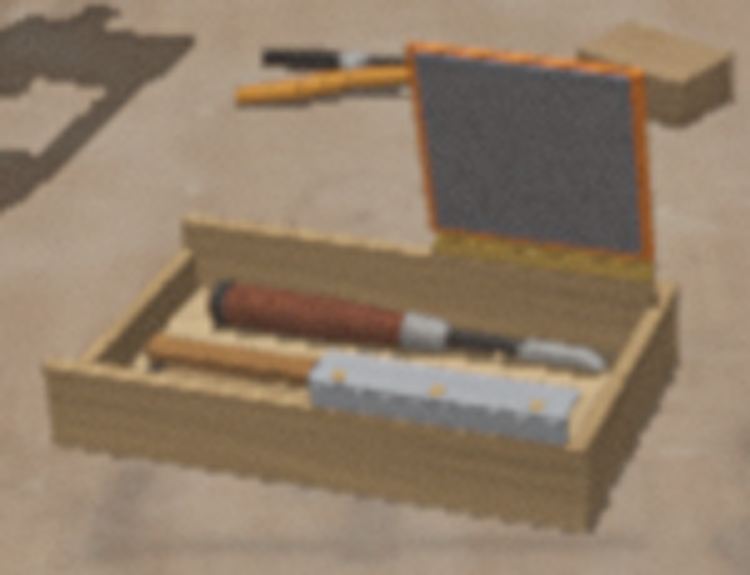

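The crops give the tray top corners (A hinge/-y, B lip/-y, C lip/+y, D hinge/+y) and the two flap free-edge corners in both views. Now I'll triangulate them and check the sizes.

```bash
cat > h.py <<'E'
from rig import *
import numpy as np, cv2
def ray(n,p,c=None):
    c=c or get_calibration(n); K=np.array(c["K"]); d=(np.array(p)-K[:2,2])/K[0,0]
    u=d.copy()
    for _ in range(8): u=d/(1+c["k1"]*(u@u))
    R=np.array(c["R"]); v=R.T@np.r_[u,1]; return -R.T@np.array(c["t"]), v/np.linalg.norm(v)
def plane(n,p,z,c=None):
    o,v=ray(n,p,c); return o+v*(z-o[2])/v[2]
def tri(ps):
    A=0;b=0;
    for n,p in ps:
        o,v=ray(n,p); M=np.eye(3)-np.outer(v,v); A=A+M; b=b+M@o
    return np.linalg.solve(A,b)
E
python3 - <<'E'
from h import *
S={k:np.array(v)/4+[210,200] for k,v in dict(A=(45,350),B=(188,520),C=(566,297),D=(425,182),F0=(250,110),F1=(415,37)).items()}
T={k:np.array(v)/5+[195,195] for k,v in dict(A=(185,220),B=(45,370),C=(590,447),D=(678,287),F0=(408,45),F1=(645,70)).items()}
P={}
for k in S:
    t=tri([("scene",S[k]),("side",T[k])]); print(k,t.round(1))
    if k in"ABCD":
        a,b=plane("scene",S[k],46),plane("side",T[k],46);print("   ",a.round(1),b.round(1)); P[k]=(a+b)/2
m=np.array([[-80,-135],[80,-135],[80,135],[-80,135]]);w=np.array([P[k][:2] for k in"ABCD"])
print([np.linalg.norm(w[i]-w[i-1]).round(1) for i in range(4)])
c=w.mean(0);U,s,V=np.linalg.svd(m.T@(w-c));R=(U@V).T
print("centre",c,"yaw",np.arctan2(R[1,0],R[0,0]),np.linalg.det(R),"res",(w-c-m@R.T).round(1).tolist())
for k in("F0","F1"):
    t=tri([("scene",S[k]),("side",T[k])]); print(k,R.T@(t[:2]-c),t[2])
for k,q,z in(("lip",(55,64),62),("hinge",(-76,64),48)): print(k,c+R@np.array(q))
E
```

```text
A [336.2 278.4  42.1]
    [333.3 274.8  46. ] [337.8 272.2  46. ]
B [292.5 129.3  40.3]
    [288.2 124.9  46. ] [295.4 122.1  46. ]
C [553.5  54.9  44.3]
    [550.2  52.7  46. ] [554.4  54.8  46. ]
D [592.1 187.3  47. ]
    [585.3 182.2  46. ] [595.4 200.   46. ]
F0 [464.3 219.5 168.7]
F1 [578.  185.4 169. ]
[np.float64(267.8), np.float64(156.3), np.float64(269.6), np.float64(142.5)]
centre [442.50813423 160.45227473] yaw -1.8554710000405281 1.0000000000000007 res [[0.1, -1.6], [1.3, 1.9], [2.7, 8.0], [-4.2, -8.2]]
F0 [-62.76622098   4.31857484] 168.68743822800877
F1 [-62.03932597 123.03133786] 169.0044371175019
lip [488.4858429   89.69176098]
hinge [525.2765684  215.41941314]
```

The tray centre comes out near (443.5, 162) with yaw ≈ -1.855. The flap corners fall at tray y = 4 and 123 and z = 169, which matches the given sizes, so the flap stands at about 1.46 rad. I read scene corner D badly, so I'm not using it. The tool's y axis already lies along -x of the tray. Next I move behind the flap with the hand shut.

```bash
python3 -m creep '[{"x":-32,"y":-16,"hand":0},{"x":-32,"y":-16,"hand":0},{"x":-32,"y":-16,"hand":0},{"x":-32,"y":-16,"hand":0},{"x":-32,"y":-16,"hand":0},{"x":-32,"y":-16,"hand":0},{"x":-32,"y":-16,"hand":0},{"x":-32,"y":-16,"hand":0},{"x":-32,"y":-16,"hand":0},{"x":-32,"y":-16,"hand":0},{"x":-32,"y":-16,"hand":0},{"x":-32,"y":-16,"hand":0},{"x":-32,"y":-16,"hand":0},{"x":-26,"y":-16,"hand":0},{"hand":0},{"hand":0}]' 40
python3 - <<'E'
from h import *
s=sense();print(s["eef_pos"],s["tcp_rot"],s["opening"])
c=get_calibration("wrist");np.save("c1.npy",c,allow_pickle=True)
f=grab_frame("wrist");cv2.imwrite("pics/w1.png",f[:,:,::-1]);print(c)
E
```

```text
[177.86959312 598.70331032 230.61760005] [-3.14030755e+00  1.25174612e-05  2.85281490e+00] 1.004745866472903
{'K': array([[413.97662492,   0.        , 324.57484022],
       [  0.        , 413.97662492, 235.96137912],
       [  0.        ,   0.        ,   1.        ]]), 'k1': -0.09430819913020316, 'R': array([[ 2.84743113e-01,  9.58603859e-01, -2.92610827e-05],
       [ 9.19398344e-01, -2.73088889e-01,  2.83070916e-01],
       [ 2.71344881e-01, -8.06293962e-02, -9.59098981e-01]]), 't': array([-623.24463741,  -36.10378538,  378.84588137])}schema error: expected keys x, y, z, rx, ry, rz, hand
```

View pics/w1.png

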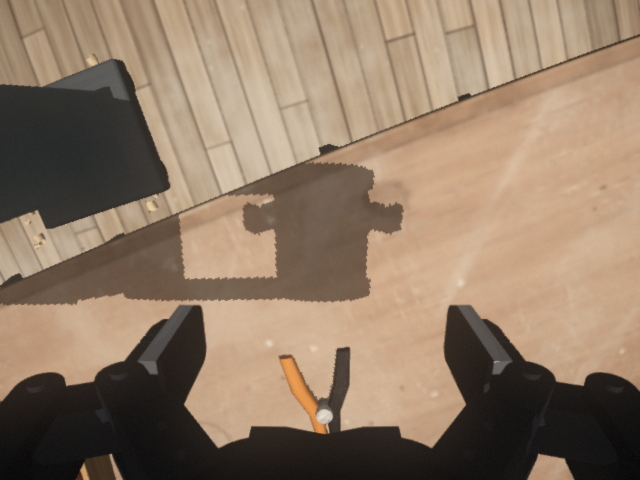

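The move was refused because every row needs all seven keys. The wrist picture shows only the start area: the spring clamp at (315,390) and the table edge. I'll resend with complete rows.

```bash
python3 -m creep '[{"x":-32,"y":-16,"z":0,"rx":0,"ry":0,"rz":0,"hand":0},{"x":-32,"y":-16,"z":0,"rx":0,"ry":0,"rz":0,"hand":0},{"x":-32,"y":-16,"z":0,"rx":0,"ry":0,"rz":0,"hand":0},{"x":-32,"y":-16,"z":0,"rx":0,"ry":0,"rz":0,"hand":0},{"x":-32,"y":-16,"z":0,"rx":0,"ry":0,"rz":0,"hand":0},{"x":-32,"y":-16,"z":0,"rx":0,"ry":0,"rz":0,"hand":0},{"x":-32,"y":-16,"z":0,"rx":0,"ry":0,"rz":0,"hand":0},{"x":-32,"y":-16,"z":0,"rx":0,"ry":0,"rz":0,"hand":0},{"x":-32,"y":-16,"z":0,"rx":0,"ry":0,"rz":0,"hand":0},{"x":-32,"y":-16,"z":0,"rx":0,"ry":0,"rz":0,"hand":0},{"x":-32,"y":-16,"z":0,"rx":0,"ry":0,"rz":0,"hand":0},{"x":-32,"y":-16,"z":0,"rx":0,"ry":0,"rz":0,"hand":0},{"x":-32,"y":-16,"z":0,"rx":0,"ry":0,"rz":0,"hand":0},{"x":-26,"y":-16,"z":0,"rx":0,"ry":0,"rz":0,"hand":0},{"x":0,"y":0,"z":0,"rx":0,"ry":0,"rz":0,"hand":0},{"x":0,"y":0,"z":0,"rx":0,"ry":0,"rz":0,"hand":0}]' 40
python3 - <<'E'
from h import *
s=sense();print(s["eef_pos"],s["tcp_rot"],s["opening"])
try: print(grip_depth)
except Exception as e: print(e)
c=get_calibration("wrist");np.save("c1.npy",c,allow_pickle=True)
f=grab_frame("wrist");cv2.imwrite("pics/w2.png",f[:,:,::-1])
E
```

```text
clock: 2.15
eef_pos: [537.4, 258.7, 231.0]
tcp_rot: [-3.141, -0.001, 2.852]
contact_force: [1.6, 0.0, -1.0]
opening: -0.001
grasp_force: 0.0
[537.39855755 258.71865733 231.03178763] [-3.14139796e+00 -7.62873583e-04  2.85242017e+00] -0.000907305382530404
18.700000000000003
```

View pics/w2.png

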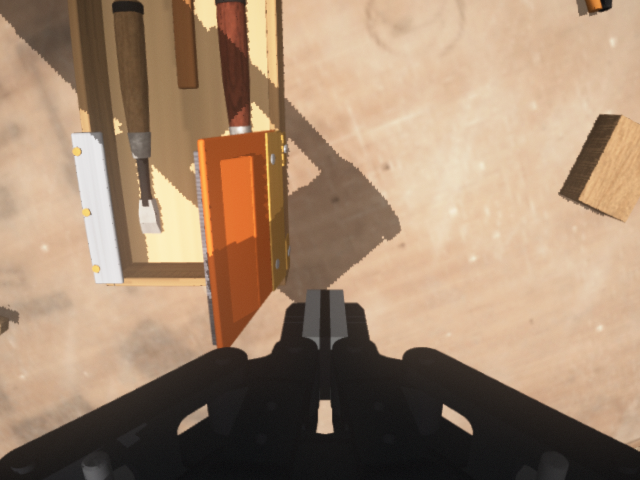

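The wrist view is clear: the lip's front edge runs from (103,132) to (123,283), the orange face with its ridge sits at about (240,210), and the fingertips are at (326,292). I'll refine the lip and the hinge from it.

Run:
```python
from h import *
c=np.load("c1.npy",allow_pickle=True).item()
a=plane("wrist",(103,132),62,c);b=plane("wrist",(123,283),62,c);m=(a+b)/2
d=(b-a)[:2];L=np.linalg.norm(d);ey=d/L;ex=np.array([-ey[1],ey[0]]);ex=ex if ex@[-.28,-.96]>0 else -ex
print(a,b,"len",L,"yaw",np.arctan2(ex[1],ex[0]))
o=m[:2]-55*ex-64*ey;print("origin",o)
t=sense()["eef_pos"];print("tcp in tray",ex@(t[:2]-o),ey@(t[:2]-o),t[2])
q=o-76*ex; 
for p in((287,150),(288,265)): w=plane("wrist",p,48,c);print("leaf back",ex@(w[:2]-o),ey@(w[:2]-o))
R=np.array(c["R"]);pt=R@t+c["t"];print("tcp depth",pt, "half px",pt[2]*21/414)
```

```text
[429.20448449 114.91567726  62.        ] [546.7718696  79.3892642  62.       ] len 122.81781656534993 yaw -1.8642511447635841
origin [442.63352017 168.31394274]
tcp in tray -114.17651127496482 64.33918262940959 231.09976416424777
leaf back -83.41284955191502 18.46064939468086
leaf back -82.33115419979082 113.4990410239346
tcp depth [  1.55599082  29.02609457 157.49634321] half px 7.988944945391838
```

This agrees with the earlier fit to about 6 mm, and the lip length of 122.8 mm matches the given 124 mm, so I'll trust the wrist measurement. I'll push high on the flap first, to about 0.9 rad, so the knuckles stay clear of it.

```bash
python3 -m creep '[{"x":0,"y":0,"z":20,"rx":0,"ry":0,"rz":0,"hand":0},{"x":0,"y":0,"z":20,"rx":0,"ry":0,"rz":0,"hand":0},{"x":0,"y":0,"z":20,"rx":0,"ry":0,"rz":0,"hand":0},{"x":0,"y":0,"z":20,"rx":0,"ry":0,"rz":0,"hand":0},{"x":0,"y":-12,"z":0,"rx":0,"ry":0,"rz":0,"hand":0},{"x":0,"y":-12,"z":0,"rx":0,"ry":0,"rz":0,"hand":0},{"x":0,"y":-8,"z":0,"rx":0,"ry":0,"rz":0,"hand":0},{"x":0,"y":-8,"z":2,"rx":0,"ry":0,"rz":0,"hand":0},{"x":0,"y":-8,"z":2,"rx":0,"ry":0,"rz":0,"hand":0},{"x":0,"y":-8,"z":2,"rx":0,"ry":0,"rz":0,"hand":0},{"x":0,"y":-8,"z":4,"rx":0,"ry":0,"rz":0,"hand":0},{"x":0,"y":-8,"z":4,"rx":0,"ry":0,"rz":0,"hand":0},{"x":0,"y":-8,"z":5,"rx":0,"ry":0,"rz":0,"hand":0},{"x":0,"y":-8,"z":5,"rx":0,"ry":0,"rz":0,"hand":0},{"x":0,"y":0,"z":0,"rx":0,"ry":0,"rz":0,"hand":0}]'
python3 - <<'E'
from h import *
ims=[grab_frame(n) for n in("wrist","side")]
b=cv2.resize(ims[1][150:330,180:380],(533,480))
cv2.imwrite("pics/w3.png",cv2.resize(np.hstack([ims[0][:,:,::-1],b[:,:,::-1]]),(800,327)))
E
```

```text
clock: 4.08
eef_pos: [512.2, 173.5, 126.7]
tcp_rot: [-3.141, -0.001, 2.852]
contact_force: [0.9, 0.5, 0.9]
opening: 0.002
grasp_force: 0.0
```

View pics/w3.png

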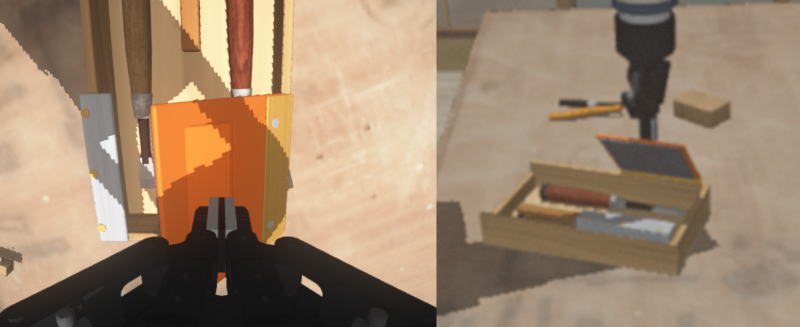

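The flap is down to about 0.85 rad with the fingertip on the ramp at tray x = -25. Now I back off, drop to the hinge side of the ridge, and push down along the arc, stopping just above flat.

```bash
python3 -m creep '[{"x":0,"y":12,"z":0,"rx":0,"ry":0,"rz":0,"hand":0},{"x":0,"y":12,"z":0,"rx":0,"ry":0,"rz":0,"hand":0},{"x":0,"y":12,"z":3,"rx":0,"ry":0,"rz":0,"hand":0},{"x":0,"y":9,"z":10,"rx":0,"ry":0,"rz":0,"hand":0},{"x":0,"y":0,"z":10,"rx":0,"ry":0,"rz":0,"hand":0},{"x":0,"y":-7,"z":0,"rx":0,"ry":0,"rz":0,"hand":0},{"x":0,"y":-8,"z":0,"rx":0,"ry":0,"rz":0,"hand":0},{"x":0,"y":-6,"z":4,"rx":0,"ry":0,"rz":0,"hand":0},{"x":0,"y":-5,"z":4,"rx":0,"ry":0,"rz":0,"hand":0},{"x":0,"y":-5,"z":4,"rx":0,"ry":0,"rz":0,"hand":0},{"x":0,"y":-4,"z":5,"rx":0,"ry":0,"rz":0,"hand":0},{"x":0,"y":-3,"z":5,"rx":0,"ry":0,"rz":0,"hand":0},{"x":0,"y":-3,"z":6,"rx":0,"ry":0,"rz":0,"hand":0},{"x":0,"y":-3,"z":6,"rx":0,"ry":0,"rz":0,"hand":0},{"x":0,"y":-2,"z":6,"rx":0,"ry":0,"rz":0,"hand":0},{"x":0,"y":-1,"z":4,"rx":0,"ry":0,"rz":0,"hand":0},{"x":0,"y":0,"z":0,"rx":0,"ry":0,"rz":0,"hand":0}]'
python3 - <<'E'
from h import *
ims=[grab_frame(n) for n in("wrist","side")]
b=cv2.resize(ims[1][150:330,180:380],(533,480))
cv2.imwrite("pics/w4.png",cv2.resize(np.hstack([ims[0][:,:,::-1],b[:,:,::-1]]),(800,327)))
E
```

```text
clock: 6.3
eef_pos: [512.1, 172.2, 59.9]
tcp_rot: [-3.141, -0.0, 2.853]
contact_force: [0.1, -0.7, 1.4]
opening: 0.001
grasp_force: 0.4
```

View pics/w4.png

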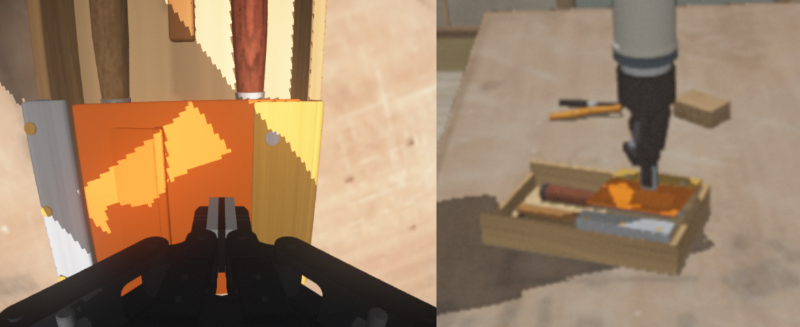

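The flap is nearly flat, and the tip at (222,200) sits between the brass leaf at (252) and the ridge at (168). Now I press gently down.

```bash
python3 -m creep '[{"x":0,"y":0,"z":3,"rx":0,"ry":0,"rz":0,"hand":0},{"x":0,"y":0,"z":3,"rx":0,"ry":0,"rz":0,"hand":0},{"x":0,"y":0,"z":0,"rx":0,"ry":0,"rz":0,"hand":0}]';python3 -m creep '[{"x":0,"y":0,"z":1,"rx":0,"ry":0,"rz":0,"hand":0},{"x":0,"y":0,"z":0,"rx":0,"ry":0,"rz":0,"hand":0}]'
```

```text
clock: 6.78
eef_pos: [512.2, 172.2, 54.1]
tcp_rot: [-3.141, -0.0, 2.853]
contact_force: [1.0, -1.3, 0.5]
opening: -0.0
grasp_force: 0.5
clock: 7.02
eef_pos: [512.2, 172.2, 53.2]
tcp_rot: [-3.142, -0.0, 2.853]
contact_force: [-0.5, -1.2, 1.5]
opening: -0.001
grasp_force: 0.5
```

```bash
python3 -m creep '[{"x":0,"y":0,"z":1,"rx":0,"ry":0,"rz":0,"hand":0},{"x":0,"y":0,"z":0,"rx":0,"ry":0,"rz":0,"hand":0},{"x":0,"y":-4,"z":0,"rx":0,"ry":0,"rz":0,"hand":0},{"x":0,"y":-4,"z":0,"rx":0,"ry":0,"rz":0,"hand":0},{"x":0,"y":-4,"z":0,"rx":0,"ry":0,"rz":0,"hand":0},{"x":0,"y":0,"z":0,"rx":0,"ry":0,"rz":0,"hand":0}]';python3 -m creep '[{"x":0,"y":-4,"z":0,"rx":0,"ry":0,"rz":0,"hand":0},{"x":0,"y":-4,"z":0,"rx":0,"ry":0,"rz":0,"hand":0},{"x":0,"y":-4,"z":0,"rx":0,"ry":0,"rz":0,"hand":0},{"x":0,"y":-4,"z":0,"rx":0,"ry":0,"rz":0,"hand":0},{"x":0,"y":0,"z":0,"rx":0,"ry":0,"rz":0,"hand":0}]'
python3 - <<'E'
from h import *
cv2.imwrite("pics/w5.png",grab_frame("wrist")[:,:,::-1])
E
```

```text
clock: 7.78
eef_pos: [508.7, 160.3, 52.3]
tcp_rot: [-3.141, -0.0, 2.852]
contact_force: [0.7, -1.2, 1.4]
opening: -0.001
grasp_force: 0.7
clock: 8.4
eef_pos: [504.1, 145.0, 52.3]
tcp_rot: [-3.141, -0.0, 2.853]
contact_force: [0.7, -0.0, 0.3]
opening: -0.005
grasp_force: 0.6
```

View pics/w5.png

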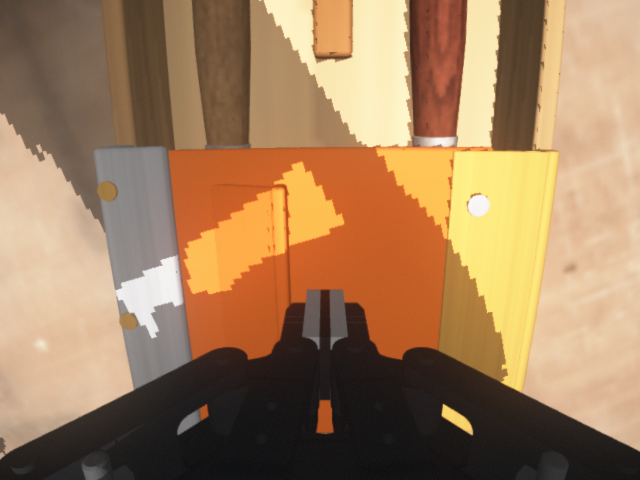

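The ridge edge at (290,280) is now about 57 mm from the leaf edge at (445), compared with 44 mm when slid back. So the slide is about 13 mm and moving. I'll carry on in small steps towards the stop.

```bash
python3 -m creep '[{"x":0,"y":-2,"z":0,"rx":0,"ry":0,"rz":0,"hand":0},{"x":0,"y":-2,"z":0,"rx":0,"ry":0,"rz":0,"hand":0},{"x":0,"y":0,"z":0,"rx":0,"ry":0,"rz":0,"hand":0}]';python3 -m creep '[{"x":0,"y":-2,"z":0,"rx":0,"ry":0,"rz":0,"hand":0},{"x":0,"y":0,"z":0,"rx":0,"ry":0,"rz":0,"hand":0}]'
python3 - <<'E'
from h import *
c=get_calibration("wrist");f=grab_frame("wrist");cv2.imwrite("pics/w6.png",f[:,:,::-1])
h=cv2.cvtColor(f,cv2.COLOR_RGB2HSV)
for r in(200,240,270):
    g=cv2.GaussianBlur(f,(3,3),0)[r].astype(int); d=np.abs(g[2:]-g[:-2]).sum(1)
    print(r,[(i+1,int(d[i]),(plane("wrist",(i+1,r),52,c)[:2]-[442.63,168.31])@[-.2893,-.9573]) for i in range(1,len(d)-1) if d[i]>40 and d[i]>=d[i-1] and d[i]>d[i+1]])
E
```

```text
clock: 8.82
eef_pos: [503.1, 141.4, 52.2]
tcp_rot: [-3.141, -0.0, 2.853]
contact_force: [0.6, -0.2, 0.5]
opening: 0.0
grasp_force: 0.9
clock: 9.07
eef_pos: [502.5, 139.5, 52.3]
tcp_rot: [-3.141, -0.0, 2.853]
contact_force: [1.1, -0.2, 0.9]
opening: 0.0
grasp_force: 0.9
200 [(85, 158, np.float64(98.91396311236599)), (116, 63, np.float64(86.987015603883)), (189, 94, np.float64(59.954418793443914)), (251, 60, np.float64(37.737938512148624)), (285, 147, np.float64(25.712576834780574)), (289, 144, np.float64(24.302036000434924)), (330, 118, np.float64(9.866802932450751)), (417, 104, np.float64(-20.907713340768215)), (462, 76, np.float64(-37.10868089663775)), (467, 151, np.float64(-38.9283209486728)), (485, 93, np.float64(-45.518538387974544)), (504, 83, np.float64(-52.55028983854964)), (567, 57, np.float64(-76.58980411847267))]
240 [(114, 136, np.float64(89.84280929288101)), (122, 76, np.float64(86.7205532702528)), (193, 84, np.float64(59.749152502309734)), (201, 113, np.float64(56.77587951060904)), (286, 138, np.float64(25.669344684180153)), (289, 157, np.float64(24.581953382922865)), (305, 46, np.float64(18.787948996198658)), (314, 111, np.float64(15.531558251918893)), (320, 106, np.float64(13.361165907949173)), (448, 125, np.float64(-33.33839759960607)), (459, 110, np.float64(-37.435024975325156)), (463, 178, np.float64(-38.93001861102893)), (561, 56, np.float64(-76.78763659348044))]
270 [(126, 112, np.float64(86.81262713168528)), (146, 187, np.float64(78.92688813267972)), (195, 149, np.float64(60.028495311854854)), (202, 110, np.float64(57.368189310424654)), (287, 51, np.float64(25.55923113365647)), (290, 58, np.float64(24.44737167675267)), (459, 44, np.float64(-38.61332441812544)), (467, 159, np.float64(-41.67656381811567)), (556, 50, np.float64(-76.86663862575749))]
```

The ridge foot is now at tray x ≈ 23.4 against 4 when fully back, so the slide is about 19 mm. The forces are tiny. Lifting straight off.

```bash
python3 -m creep '[{"x":0,"y":0,"z":-3,"rx":0,"ry":0,"rz":0,"hand":0},{"x":0,"y":0,"z":-6,"rx":0,"ry":0,"rz":0,"hand":0},{"x":0,"y":1,"z":-15,"rx":0,"ry":0,"rz":0,"hand":0},{"x":0,"y":2,"z":-25,"rx":0,"ry":0,"rz":0,"hand":0},{"x":0,"y":0,"z":-30,"rx":0,"ry":0,"rz":0,"hand":0},{"x":0,"y":0,"z":-30,"rx":0,"ry":0,"rz":0,"hand":0},{"x":20,"y":0,"z":-20,"rx":0,"ry":0,"rz":0,"hand":0},{"x":0,"y":0,"z":0,"rx":0,"ry":0,"rz":0,"hand":0},{"x":0,"y":0,"z":0,"rx":0,"ry":0,"rz":0,"hand":0}]'
python3 - <<'E'
from h import *
ims=[grab_frame(n) for n in("wrist","side")]
b=cv2.resize(ims[1][180:315,190:340],(533,480))
cv2.imwrite("pics/w7.png",cv2.resize(np.hstack([ims[0][:,:,::-1],b[:,:,::-1]]),(800,327)))
E
```

```text
clock: 10.25
eef_pos: [484.4, 148.2, 181.4]
tcp_rot: [3.141, 0.001, 2.853]
contact_force: [1.6, -0.4, -0.9]
opening: -0.001
grasp_force: 0.0
```

View pics/w7.png

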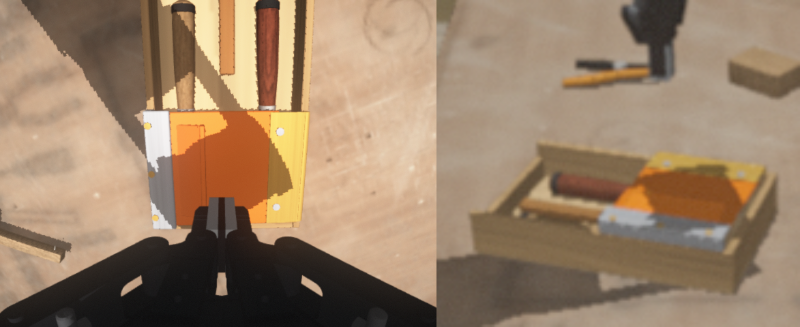

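The flap lies flat with its edge under the lip (free edge at (175,170)), it stays down with the hand clear, and the chisels haven't moved.

```bash
python3 -c "
from rig import *
print(sign_off())"
```

```text
the job is handed in; nothing more can be done
None
```

The guard is folded flat, its edge is tucked about 12 mm under the lip (slide about 19 mm), it stayed down after I let go, and the job is handed in; no verdict was returned.

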